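Pulse the coffee grinder: drawer home, lid on, twist half-way and hold

ROBOT

A 7-joint arm with a two-finger parallel gripper is mounted at the origin on the work surface. World frame = base frame: x ahead of the robot, y to its left, z up, the work surface at z = 0. Lengths are in m, angles in rad, forces in N, time in s.
With the tool pointing down it reaches from about 0.425 to 0.925 m from the base axis. Payload 6.8 kg.
Tool frame: the origin (TCP) lies at the very end of the fingers, on their centre line; the grasp point (between the pads) lies 19 mm behind it; z points along the fingers, y is the line along which they close (so a half turn about z gives the same grasp; the last joint's range is limited). The gripper opens to 85 mm and grips with 20 to 120 N. Pads are 22 mm wide; open, the fingers measure 114 mm over their backs; the gripper's body (76 mm by 85 mm) begins 54 mm behind the grasp point. The pads swing forward as they close: fully open they stand 13 mm farther back than shut.
Start: joints at [-1.272, 0.477, 0.022, 1.555, -0.011, 1.109, -0.083], TCP at [0.267, 0.62, 0.231] pointing down, gripper open.
Joint ranges: [-2.96, 2.96], [-0.34, 2.1], [-1.41, 1.46], [0.24, 2.44], [-1.37, 4.51], [0.17, 1.92], [-2.96, 2.96]. Speed limits (rad/s): [2.39, 2.39, 3.14, 3.14, 3.14, 3.14, 3.14].

INTERFACE

Orientations are given as a unit quaternion [w, x, y, z].
In Python, from station import bot gives the robot as it stands.
- The arm moves only by the tool nudge_tcp, called after "Call:" by a JSON object that holds its "op" and its "data". Schema: {"type":"object","properties":{"motion":{"type":"array","items":{"type":"object","properties":{"dx":{"type":"number"},"dy":{"type":"number"},"dz":{"type":"number"},"twist":{"type":"number"},"aperture":{"type":"number"}},"additionalProperties":false,"required":["aperture"]},"minItems":1,"maxItems":20},"grip_force":{"type":"number"},"only":{"type":"string"},"quiet":{"type":"boolean"},"lines":{"type":"string"}},"required":["motion"],"additionalProperties":false}. motion is a list of rows, 1 to 20 of them, each an object with the fields dx, dy, dz (the shift in shares of the most that a row can go, 1 being 50 mm), twist (a turn about the tool's z in normalised numbers (1 is 90 degrees)), aperture (the opening from 0.0 (shut) to 1.0 (fully open)); a field left out counts as zero (the opening has to be given); each row shifts and turns the commanded pose from where the row before left it, along the tool's axes as they then stand; what a row does not reach is not made up. A row lasts 1/10 s, in which the tool goes at most 0.05 m and 0.15 rad, less where a joint would pass 70% of its speed; a pose out of reach is approached as far as the arm can. The fingers move at their own pace and stop on an object; grip_force is the grip in N (left out, the last holds). Time passes only in rows, so rows that do not move let the fingers close. The tool returns the time, the measured TCP pose, the force, the opening and the grip force at its end. only (a regular expression) keeps the lines of the reply that match it, lines (a string "A,B") keeps lines A to B, and quiet returns only ok. Shift and turn numbers lie between -1 and 1, and a call with a number outside is refused. Input that does not fit is refused with a message, and nothing moves.
- bot.get_obs(): the state, without advancing time (a new reading comes with each control period).
- bot.read_camera(name): name is "scene" or "top" or "wrist"; returns the picture (480x640x3 uint8, blue, green, red); there is no depth.
- bot.camera_info(name): a dict with "vertical_fov" (degrees; the focal length in pixels is half the picture's height over the tangent of half this angle, whatever the lens; pixels are square), "cx", "cy" (the principal point, pixels), "view" (4x4, takes a point from world to camera coordinates); the wrist camera has in their place "hand_eye" (4x4, takes a point from camera to tool coordinates, whose origin is the TCP and whose axes are the flange's). Camera axes: x right, y up, looking along -z (the intrinsics and any distortion apply to the point x, -y, -z); pixel columns grow to the right and rows downward; lengths in m; the calibration is good to about 2 mm. A picture is of the moment at which its call begins: read the wrist's pose just before it. camera_info takes no time and is no camera call.
- bot.hand_in(): hands the job in; it is judged then, once.
The state is a dict: "t": time; "q": joint angles; "joint_vel": joint speeds; "joint_torque": joint torques, N m; "eef_pos": TCP position; "tool_rot": TCP orientation; "contact_force": force on the tool from outside, world axes, zero at the start; "torque": the same for the moment, N m; "gripper_width": opening from 0.0 (shut) to 1.0 (fully open); "grasp_force": force on a finger pad.
Only numpy, scipy, OpenCV 4.12 (cv2) and the standard library are available. Lean on these libraries where they do the work, as an engineer would, in place of code of your own. Each camera call takes 0.05 s, during which the arm holds its last target. There are 200 camera calls.

TASK

Get the coffee grinder ready and pulse it: first push its open grounds drawer fully home until it clicks in, then set the loose bayonet lid into the collar on top and press it right down, and twist it clockwise to the pulse mark, half-way to the lock, where the lid's grip bar points straight front to back over the drawer. Do not let it go on into the lock click, and finish while still gripping the lid and holding it at the pulse mark, since a spring turns it back as soon as it is let go. Leave the mug, the bean tin and the spoon where they are.

Things in the scene. Friction and masses are not known exactly. Their poses are not given: they have to be found in the camera images.
- grinder: Compact cordless coffee grinder, fixed. Black box 150 mm deep (its x), 116 wide (y), 88 high; a round aluminium collar, 94 mm across, stands on its middle, up to 116 mm, the highest point with the lid off. Origin: centre of the underside, on the collar's axis, z up; the front with the drawer is -x.
- collar (a point): Centre of the collar's mouth, 116 mm up. Its lip (68 mm bore, 7 mm thick) has two opposed gaps about 20 mm wide for the lid's lugs, on the line turned 0.70 rad counter-clockwise from above from the grinder's x axis. White deck marks before the collar: two short ribs (open) in line with the gaps, one long rib (pulse), a round stud (lock).
- pulse_mark (a point): The long white rib on the deck straight in front of the collar (60 mm from its axis along the grinder's -x). The lid is at pulse when its bar points at it. The lock stud lies 0.70 rad further clockwise, the open ribs 0.70 rad back.
- drawer (a joint): How far the grounds drawer is open, m: 0 is home at its stop, 0.08 full travel, along the grinder's -x axis. Friction 1 to 2 N; over the last 10 mm a sprung roller resists with some 4 to 7 N and, from about 5 mm open, snaps it home and keeps it there.
- drawer_knob (a point): Centre of the front face of the drawer's round steel knob: 22 mm diameter, 18 mm out from the flat drawer front, 34 mm above the table. It moves with the drawer. The drawer front is 90 mm wide, from 10 to 60 mm above the table.
- lid: Loose round grey bayonet lid, 100 to 210 g, upright on the table. Origin: centre of the underside, z up. Spigot 64 mm diameter, 22 mm high, tapered foot; two opposed lugs along its x axis (14 mm wide, out to 38.5 mm from the axis, 6 to 13 mm up); flange 92 mm across, 22 to 35 mm up. A half turn makes no difference. Seated, its origin is 94 mm above the table; 110 if the lugs rest on the lip.
- lid_grip (a point): Middle of the black grip bar on top of the lid, 50 mm above the lid's underside. The bar runs along the lid's x axis, 74 mm long, 20 mm wide, with upright flat sides from 35 to 61 mm above the underside.
- run_ring (a joint): Turn, rad, of the sprung switch ring in the collar, pushed round clockwise by the lid's lugs; 0 at rest. The lid turns about 0.07 rad before it meets the ring: at the pulse mark (lid 0.70 rad from entry) it reads about 0.63. The spring turns it back with 0.04 N m at rest, 0.08 at pulse. From about 1.0 lock nubs resist; beyond 1.2 the lid clicks into the lock and stays at 1.3.
- mug: Bystander: white mug, 76 mm in diameter, 85 mm high, handle at its +y side. Origin: centre of the underside.
- bean_tin: Bystander: round steel bean tin with wooden lid, 70 mm in diameter, 100 mm high. Origin: centre of the underside.
- spoon: Bystander: steel spoon, 140 mm long, lying flat, x along its length.

How it is judged:
On the way, in this order (a step that is already met when the one before it is completed fails the run):
1. the grounds drawer is pushed home and has clicked in (value of joint drawer below 0.004 m), for 0.2 s.
2. the lid is down in the collar, lugs through the gaps, not yet at the pulse mark (horizontal distance between lid and collar below 0.005 m and z of lid in the frame of grinder below 0.099 m and angle between lid's own z axis and vertical below 0.08 rad and value of joint run_ring below 0.4 rad), for 0.1 s.
At the end, for the whole second after the job is handed in: Drawer under 4 mm open; lid seated (axis within 5 mm, at most 5 mm above its seat, tilt under 0.08 rad), its bar within 0.175 rad of the grinder's front-to-back line with the switch ring turned along (0.40 to 0.85 rad); fingers still on the lid with over 1 N (horizontal distance between lid and collar below 0.005 m and z of lid in the frame of grinder below 0.099 m and angle between lid's own z axis and vertical below 0.08 rad and value of joint drawer below 0.004 m and angle between the x axis of lid and the x axis of grinder, either way round below 0.175 rad and value of joint run_ring between 0.4 and 0.85 rad and contact force between the fingers and lid above 1 N); the arm keeps its last pose, push and grip.
It fails at once if the lid is turned on into the lock click (value of joint run_ring above 1.2 rad).
It fails at once if the mug, the bean tin or the spoon is shifted by more than 30 mm (distance of any of mug, bean_tin, spoon from where it was at the start of the episode above 0.03 m).
It fails at once if the mug or the bean tin is tipped over (angle between any of mug, bean_tin's own z axis and vertical above 0.5 rad).
It also fails if it takes over 62 s, if anything falls off the work surface, if the arm or the gripper's body presses on something with over 40 N, if the wrist force passes 120 N, or if a joint passes its speed limit or range.

## Working session

There is one attempt and no reset: what is moved stays moved. The work goes in short steps, Python scripts to look and compute and a tool call to move; the robot and the scene stay as the last step left them, time stands still between calls to the robot, and variables do not carry over. Pictures are saved under pics/ and viewed, at most 10 in all, crops included, and the job is handed in when it is done.

```bash
ls; mkdir -p pics; python3 - <<'E'
from station import bot
import cv2, json
o=bot.get_obs(); print({k:o[k] for k in ('t','eef_pos','tool_rot','gripper_width')})
for n in ("scene","top","wrist"):
    im=bot.read_camera(n); cv2.imwrite(f"pics/{n}0.png",im); print(n,bot.camera_info(n))
E
```

```text
pics
station.py
{'t': 0.0, 'eef_pos': array([0.26687328, 0.61936568, 0.23032809]), 'tool_rot': array([-1.00052385e-04,  2.01981209e-01,  9.79388977e-01, -9.01794314e-04]), 'gripper_width': 0.9974386580425446}
scene {'vertical_fov': 56.329159033682544, 'cx': 325.28703700398194, 'cy': 239.23014197232672, 'view': array([[-0.65031091,  0.7596327 , -0.0073405 ,  0.3942244 ],
       [-0.56478214, -0.47699464,  0.67342204,  0.2516944 ],
       [ 0.50805202,  0.44207948,  0.7392218 , -1.26952022],
       [ 0.        ,  0.        ,  0.        ,  1.        ]])}
top {'vertical_fov': 57.45322236596743, 'cx': 319.88678249033387, 'cy': 241.6488161812711, 'view': array([[ 1.06293645e-02, -9.99941808e-01,  1.84308643e-03,
        -4.62093083e-02],
       [ 9.74669334e-01,  1.07724718e-02,  2.23391234e-01,
        -5.59322731e-01],
       [-2.23398089e-01, -5.78107034e-04,  9.74727121e-01,
        -8.96373115e-01],
       [ 0.00000000e+00,  0.00000000e+00,  0.00000000e+00,
         1.00000000e+00]])}
wrist {'vertical_fov': 62.56166308400191, 'cx': 320.77388669826536, 'cy': 236.96671761307437, 'hand_eye': array([[ 1.02377999e-03,  9.44084009e-01,  3.29703407e-01,
         8.56362276e-02],
       [ 9.99998554e-01, -5.18858241e-04, -1.61943349e-03,
        -1.26355939e-03],
       [-1.35781193e-03,  3.29704588e-01, -9.44083175e-01,
        -1.42129588e-01],
       [ 0.00000000e+00,  0.00000000e+00,  0.00000000e+00,
         1.00000000e+00]])}
```

View pics/top0.png

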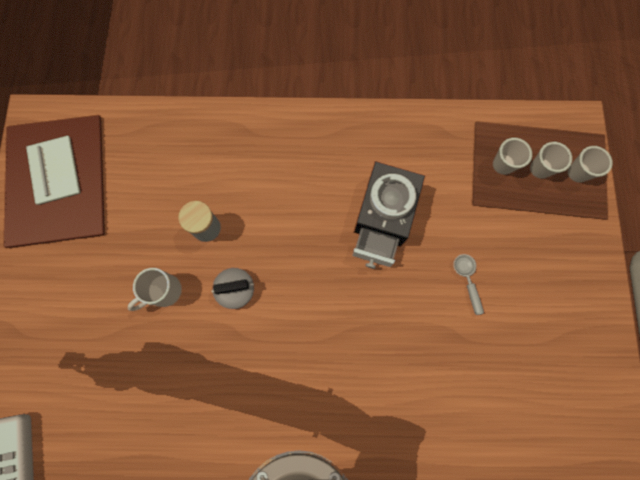

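View pics/scene0.png

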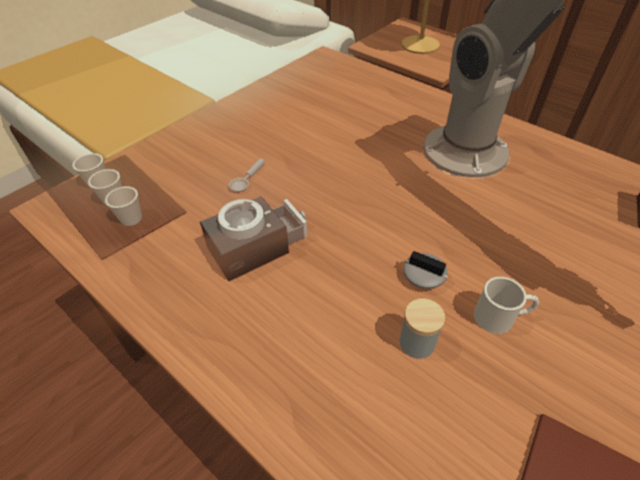

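```bash
cat > h.py <<'E'
import numpy as np, cv2
from scipy.spatial.transform import Rotation as R
from station import bot
def cam(n,o=None):
    i=bot.camera_info(n); f=240/np.tan(np.radians(i['vertical_fov'])/2)
    if n=='wrist':
        T=np.eye(4); T[:3,:3]=R.from_quat(np.roll(o['tool_rot'],-1)).as_matrix(); T[:3,3]=o['eef_pos']
        T=T@i['hand_eye']
    else: T=np.linalg.inv(i['view'])
    return f,i['cx'],i['cy'],T
def cast(c,uv,z):
    f,cx,cy,T=c; uv=np.atleast_2d(np.asarray(uv,float))
    d=np.c_[(uv[:,0]-cx)/f,-(uv[:,1]-cy)/f,-np.ones(len(uv))]@T[:3,:3].T
    return T[:3,3]+d*((z-T[2,3])/d[:,2])[:,None]
def proj(c,p):
    f,cx,cy,T=c; q=(np.atleast_2d(p)-T[:3,3])@T[:3,:3]
    return np.c_[cx+f*q[:,0]/-q[:,2],cy-f*q[:,1]/-q[:,2]]
def blobs(mask,lo=20):
    n,l,s,ce=cv2.connectedComponentsWithStats(mask.astype(np.uint8))
    return [(i,tuple(s[i]),ce[i]) for i in range(1,n) if s[i][4]>=lo],l
E
python3 - <<'E'
from h import *
im=cv2.imread('pics/top0.png'); c=cam('top'); hsv=cv2.cvtColor(im,cv2.COLOR_BGR2HSV)
for nm,(x0,y0,x1,y1),m in [('bright',(350,150,430,280),(hsv[...,1]<60)&(hsv[...,2]>150)),
  ('dark',(205,260,260,315),hsv[...,2]<45),('grey',(205,260,260,315),(hsv[...,1]<70)&(hsv[...,2]>60)),('dark',(340,150,440,280),(hsv[...,2]<60))]:
    mm=np.zeros_like(m); mm[y0:y1,x0:x1]=m[y0:y1,x0:x1]
    b,l=blobs(mm,4)
    for i,s,ce in b:
        pts=np.argwhere(l==i)[:,::-1].astype(np.float32)
        print(nm,s,ce.round(1),cv2.minAreaRect(pts), cast(c,ce,{'bright':.116,'dark':.061,'grey':.035}[nm]).round(4))
cv2.imwrite('pics/c1.png',cv2.resize(im[150:310,200:440],None,fx=3.3,fy=3.3,interpolation=cv2.INTER_CUBIC))
E
```

```text
bright (np.int32(371), np.int32(174), np.int32(45), np.int32(42), np.int32(652)) [392.8 194.9] ((392.9000244140625, 194.30001831054688), (43.639427185058594, 41.10960388183594), 18.434947967529297) [[ 0.6512 -0.1937  0.116 ]]
bright (np.int32(386), np.int32(196), np.int32(7), np.int32(4), np.int32(23)) [389.3 197.5] ((389.0, 197.5), (3.0, 6.0), 90.0) [[ 0.6452 -0.1862  0.116 ]]
bright (np.int32(368), np.int32(210), np.int32(4), np.int32(4), np.int32(12)) [369.5 211.5] ((369.5, 211.5), (2.8284268379211426, 2.8284268379211426), 45.0) [[ 0.6139 -0.1438  0.116 ]]
bright (np.int32(383), np.int32(221), np.int32(3), np.int32(6), np.int32(11)) [383.8 223.3] ((383.7000427246094, 223.40000915527344), (1.5811388492584229, 5.375871658325195), 18.434947967529297) [[ 0.5886 -0.1733  0.116 ]]
bright (np.int32(354), np.int32(248), np.int32(40), np.int32(15), np.int32(155)) [373.6 255.3] ((373.5649108886719, 255.28919982910156), (41.09850311279297, 3.7495949268341064), 17.10272979736328) [[ 0.5201 -0.1508  0.116 ]]
bright (np.int32(369), np.int32(263), np.int32(3), np.int32(3), np.int32(7)) [370. 264
[... 238 characters left out ...]
.0218811035156), (9.177298545837402, 33.97785949707031), 79.50852966308594) [[0.4594 0.1456 0.061 ]]
grey (np.int32(212), np.int32(268), np.int32(41), np.int32(40), np.int32(932)) [233.3 288.5] ((232.0, 287.5), (39.0, 40.0), 90.0) [[0.4583 0.1495 0.035 ]]
dark (np.int32(404), np.int32(192), np.int32(15), np.int32(26), np.int32(66)) [412.7 207.1] ((413.10943603515625, 205.91342163085938), (6.411503791809082, 28.173978805541992), 28.442928314208984) [[ 0.642 -0.247  0.061]]
dark (np.int32(355), np.int32(222), np.int32(53), np.int32(24), np.int32(299)) [381.  232.3] ((380.67437744140625, 234.2523193359375), (52.58466720581055, 10.631872177124023), 16.699243545532227) [[ 0.5831 -0.1749  0.061 ]]
```

View pics/c1.png

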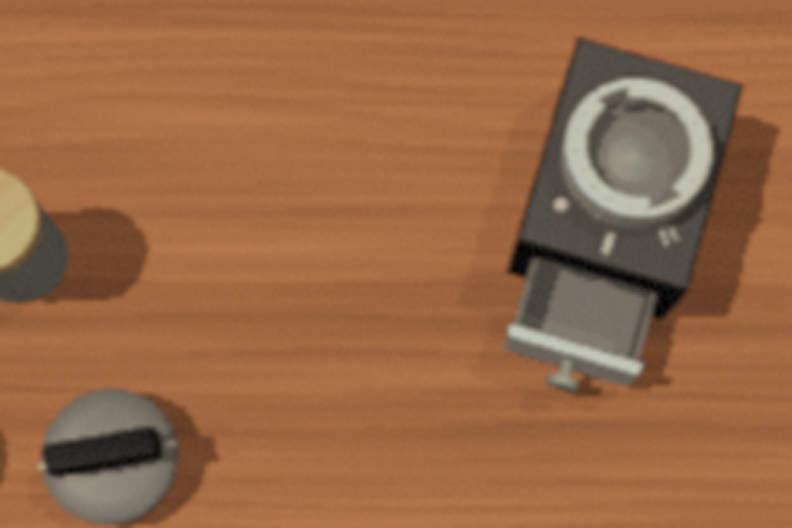

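```bash
python3 - <<'E'
from h import *
im=cv2.imread('pics/top0.png'); c=cam('top'); hsv=cv2.cvtColor(im,cv2.COLOR_BGR2HSV)
m=((hsv[...,1]<60)&(hsv[...,2]>150)).astype(np.uint8)
w=np.zeros_like(m); w[165:218,365:420]=m[165:218,365:420]
b,l=blobs(w,300); cn=max(cv2.findContours((l==b[0][0]).astype(np.uint8),cv2.RETR_EXTERNAL,cv2.CHAIN_APPROX_NONE)[0],key=len)
h=cv2.convexHull(cn)[:,0]; p=cast(c,h,.116)
(x,y),r=cv2.minEnclosingCircle(p[:,:2].astype(np.float32)); print('collar',x,y,r)
rib=cast(c,(383.8,223.3),.090)[0]; stud=cast(c,(369.5,211.5),.09)[0]
print('rib',rib,'dist',np.hypot(rib[0]-x,rib[1]-y),'yaw',np.arctan2(y-rib[1],x-rib[0]))
print('stud dist',np.hypot(stud[0]-x,stud[1]-y),'yaw',np.arctan2(y-stud[1],x-stud[0])+.7)
g=np.array([x,y]); a=cast(c,[(354,249),(393,262)],.06); d=a[1]-a[0]; print('drawer top edge',a,np.arctan2(d[0],-d[1]))
k=cast(c,(370,264),.04)[0]; print('knob',k)
t=cast(c,(196,217),.1)[0]; print('tin',t)
bar=cast(c,[(214.5,290),(248,283.5)],.061); print('bar ends',bar, np.linalg.norm(bar[1]-bar[0]),bar.mean(0))
E
```

```text
collar 0.6526889204978943 -0.19401536881923676 0.04688025265932083
rib [ 0.59567147 -0.17715922  0.09      ] dist 0.05945687195861977 yaw -0.2874441134935688
stud dist 0.056437361925982504 yaw -0.2912850275840916
drawer top edge [[ 0.54485158 -0.11506645  0.06      ]
 [ 0.51686103 -0.19977756  0.06      ]] -0.3191294544222737
knob [ 0.51544365 -0.15195565  0.04      ]
tin [0.6023763  0.22452518 0.1       ]
bar ends [[0.45158491 0.18444103 0.061     ]
 [0.46633539 0.11337452 0.061     ]] 0.07258116071244623 [0.45896015 0.14890777 0.061     ]
```

Units first: shifts go in shares of 50 mm and turns go in shares of 90 degrees. So -0.042 m is -0.84, -0.035 m is -0.7, -0.115 rad / 1.5708 = -0.0732.

Call:
{"op": "nudge_tcp", "data": {"motion": [{"twist": -0.0732,"aperture": 0},{"dx": -0.7,"dy": -0.66,"aperture": 0},{"dx": -0.7,"dy": -0.66,"aperture": 0},{"dx": -0.7,"dy": -0.66,"aperture": 0},{"dx": -0.7,"dy": -0.66,"aperture": 0},{"dx": -0.7,"dy": -0.66,"aperture": 0},{"dx": -0.7,"dy": -0.66,"aperture": 0},{"dx": -0.7,"dy": -0.66,"aperture": 0},{"dx": -0.7,"dy": -0.66,"aperture": 0},{"dx": -0.7,"dy": -0.66,"aperture": 0},{"dx": -0.7,"dy": -0.66,"aperture": 0},{"dx": -0.16,"dy": -0.84,"aperture": 0},{"dx": -0.16,"dy": -0.84,"aperture": 0},{"dx": -0.16,"dy": -0.84,"aperture": 0},{"dx": -0.16,"dy": -0.84,"aperture": 0},{"dx": -0.16,"dy": -0.84,"aperture": 0},{"dx": -0.16,"dy": -0.84,"aperture": 0},{"dx": -0.16,"dy": -0.84,"aperture": 0},{"dx": -0.16,"dy": -0.84,"aperture": 0},{"aperture": 0}], "grip_force": 60}}

```text
t: 2.15
eef_pos: [0.4704, -0.1433, 0.2315]
tool_rot: [0.0, 0.15, 0.989, -0.001]
contact_force: [0.1, -0.5, -0.7]
gripper_width: 0.002
grasp_force: 0.0
```

```bash
python3 - <<'E'
from h import *
o=bot.get_obs(); im=bot.read_camera('wrist'); cv2.imwrite('pics/w1.png',im); np.save('w1.npy',o,allow_pickle=True)
print(o['t'],o['eef_pos'],R.from_quat(np.roll(o['tool_rot'],-1)).as_matrix().round(3),o['q'].round(2))
E
```

```text
2.15 [ 0.47035827 -0.14330698  0.23152832] [[-0.955  0.297  0.   ]
 [ 0.297  0.955 -0.002]
 [-0.001 -0.002 -1.   ]] [-0.18  0.17  0.4   2.   -0.08  0.98  1.52]
```

View pics/w1.png

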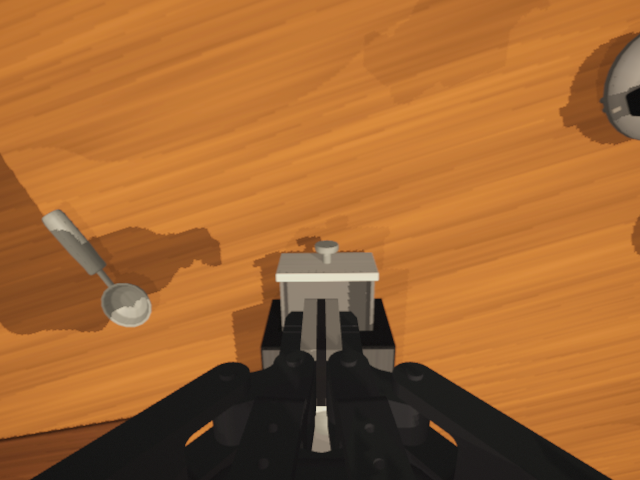

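```bash
python3 - <<'E'
from h import *
o=np.load('w1.npy',allow_pickle=True).item(); c=cam('wrist',o)
print('knob rim top',cast(c,[(327,242)],.042),'drawer edge ends',cast(c,[(277,276),(378,276)],.060), 'tcp px',proj(c,o['eef_pos']))
e=cast(c,[(277,276),(378,276)],.060); d=e[0]-e[1]; print(np.arctan2(d[0],-d[1]),np.linalg.norm(d))
E
```

```text
knob rim top [[ 0.50512545 -0.14938304  0.042     ]] drawer edge ends [[ 0.51607068 -0.19850722  0.06      ]
 [ 0.54206039 -0.11443653  0.06      ]] tcp px [[322.97945746 319.85318285]]
-0.2998218377775606 0.0879962827235589
```

To row units: 0.04 m is 0.8, 0.004 m is 0.08.

Call:
{"op": "nudge_tcp", "data": {"motion": [{"dy": 0.08,"dz": 0.8,"aperture": 0},{"dz": 0.8,"aperture": 0},{"dz": 0.8,"aperture": 0},{"dz": 0.8,"aperture": 0},{"dz": 0.6,"aperture": 0},{"dz": 0.27,"aperture": 0},{"dx": -0.2,"aperture": 0},{"dx": -0.2,"aperture": 0},{"dx": -0.2,"aperture": 0},{"dx": -0.2,"aperture": 0},{"dx": -0.2,"aperture": 0},{"dx": -0.2,"aperture": 0},{"aperture": 0},{"aperture": 0}]}}

```text
t: 3.6
eef_pos: [0.5309, -0.1507, 0.0278]
tool_rot: [0.0, 0.145, 0.989, -0.0]
contact_force: [-0.5, -1.1, -0.5]
gripper_width: 0.003
grasp_force: 0.0
```

To row units: -0.008 m is -0.16, -0.005 m is -0.1.

Call:
{"op": "nudge_tcp", "data": {"motion": [{"dx": 0.06,"dy": -0.1,"aperture": 0},{"dx": -0.16,"aperture": 0},{"dx": -0.16,"aperture": 0},{"dx": -0.16,"aperture": 0},{"dx": -0.16,"aperture": 0},{"dx": -0.08,"aperture": 0},{"aperture": 0}]}}

```text
t: 4.3
eef_pos: [0.5459, -0.161, 0.0251]
tool_rot: [-0.015, 0.146, 0.989, 0.003]
contact_force: [-35.9, 10.9, 28.8]
gripper_width: -0.002
grasp_force: 19.4
```

```bash
python3 - <<'E'
from h import *
o=bot.get_obs(); d=np.array(o['eef_pos'][:2])-[.6527,-.194]; y=-.291
print(d@[np.cos(y),np.sin(y)],d@[-np.sin(y),np.cos(y)])
E
```

```text
-0.11174909766405 0.0009793542920461867
```

To row units: -0.05 m is -1, -0.03 m is -0.6.

Call:
{"op": "nudge_tcp", "data": {"motion": [{"dx": 0.4,"aperture": 0},{"dx": 0.6,"aperture": 0},{"dx": 0.4,"dz": -0.4,"aperture": 0},{"dz": -1,"aperture": 0},{"dz": -1,"aperture": 0},{"dz": -1,"aperture": 0},{"dz": -0.6,"aperture": 1},{"aperture": 1}]}}

```text
t: 5.1
eef_pos: [0.4973, -0.1455, 0.2329]
tool_rot: [0.005, 0.146, 0.989, 0.0]
contact_force: [1.5, 0.1, -0.3]
gripper_width: 0.327
grasp_force: 0.0
```

```bash
python3 - <<'E'
from h import *
o=bot.get_obs(); im=bot.read_camera('top'); cv2.imwrite('pics/top2.png',im); w=bot.read_camera('wrist'); np.save('w2.npy',o,allow_pickle=True)
cv2.imwrite('pics/w2.png',w)
cv2.imwrite('pics/c2.png',np.hstack([cv2.resize(im[150:310,340:440],(375,600)),cv2.resize(w,(425,319)).repeat(1,0)[:600] if 0 else cv2.copyMakeBorder(cv2.resize(w,(425,319)),0,281,0,0,0)]))
E
```

```text
(no output)
```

View pics/c2.png

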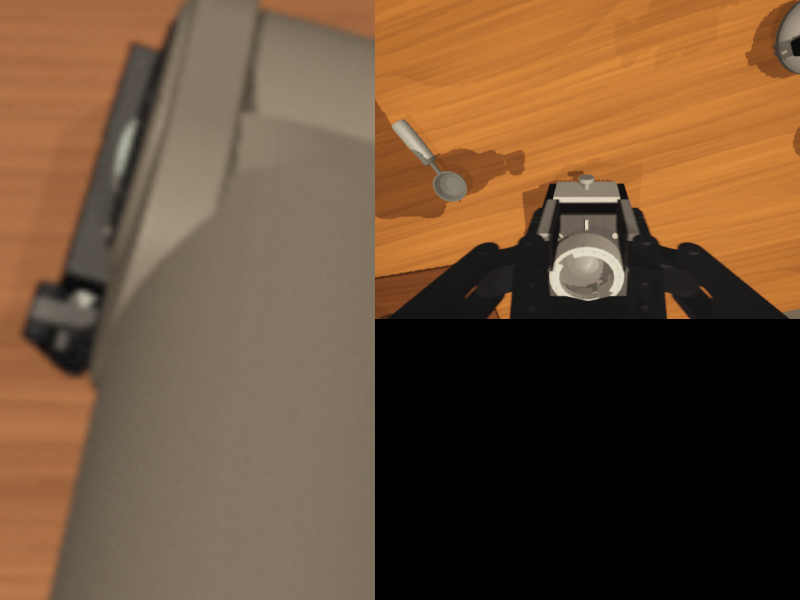

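```bash
python3 - <<'E'
from h import *
w=cv2.imread('pics/w2.png'); cv2.imwrite('pics/c3.png',cv2.resize(w[250:450,220:420],None,fx=3,fy=3,interpolation=cv2.INTER_CUBIC))
E
```

```text
(no output)
```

View pics/c3.png

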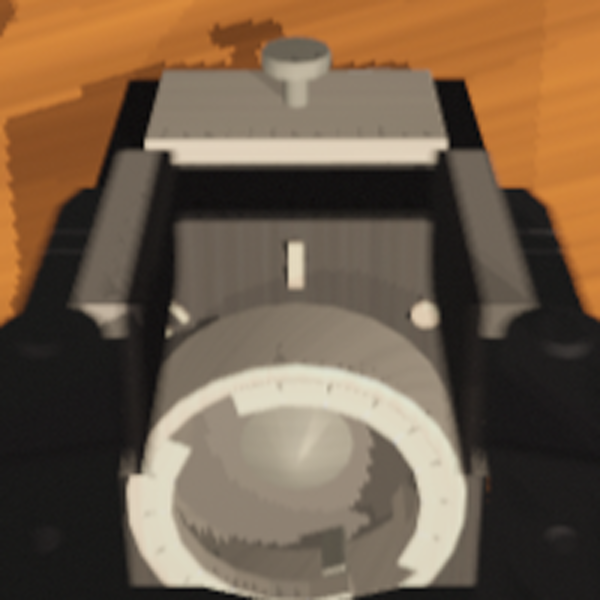

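```bash
python3 - <<'E'
from h import *
o=np.load('w2.npy',allow_pickle=True).item(); c=cam('wrist',o)
q=lambda u,v,z: cast(c,[(220+u/3,250+v/3)],z)[0]
E=[q(146,475,.116),q(128,490,.116),q(467,490,.116),q(290,365,.116)]
w=cv2.imread('pics/w2.png'); hsv=cv2.cvtColor(w,cv2.COLOR_BGR2HSV)
m=((hsv[...,1]<45)&(hsv[...,2]>185)).astype(np.uint8); m[:365]=0
b,l=blobs(m,300); i=max(b,key=lambda t:t[1][4])
cn=max(cv2.findContours((l==i[0]).astype(np.uint8),0,1)[0],key=len); p=cast(c,cv2.convexHull(cn)[:,0],.116)
(x,y),r=cv2.minEnclosingCircle(p[:,:2].astype(np.float32)); print(i[1],'collar',x,y,r)
g=np.array([x,y])
rib=q(296,265,.09)[:2]; print('rib',np.linalg.norm(rib-g),np.arctan2(*(g-rib)[::-1]))
st=q(425,315,.09)[:2]; print('stud',np.linalg.norm(st-g),np.arctan2(*(g-st)[::-1])+.7)
a=np.array([q(146,139,.06),q(447,139,.06)])[:,:2]; d=a[0]-a[1]; yaw=np.arctan2(d[0],-d[1]); print('front edge yaw',yaw,np.linalg.norm(d))
ux=np.array([np.cos(-.292),np.sin(-.292)])
print('front face',(q(296,139,.06)[:2]-g)@ux,'back',(q(296,162,.06)[:2]-g)@ux,'deck edge',(q(296,216,.088)[:2]-g)@ux,'knob top',(q(296,42,.045)[:2]-g)@ux)
gp=[q(240,402,.116),q(180,455,.116)]
for v in gp: d=v[:2]-g; print('gap',np.linalg.norm(d),np.arctan2(d[1],d[0])-np.pi+.292)
E
```

```text
(np.int32(263), np.int32(371), np.int32(112), np.int32(76), np.int32(2749)) collar 0.6553817987442017 -0.19511555135250092 0.047043006867170334
rib 0.059546586076146324 -0.2905108930280118
stud 0.05638747502770074 -0.3022606484618202
front edge yaw -0.29294973641693034 0.08968674482527882
front face -0.08312134051702019 back -0.07536116459577052 deck edge -0.07416119535407964 knob top -0.10802459663764072
gap 0.03748481295133434 -5.870133698043191
gap 0.03579128925698361 -5.195780930646054
```

To row units: 0.0387 m is 0.774, 0.0173 m is 0.346, 0.134 rad / 1.5708 = 0.0853.

Call:
{"op": "nudge_tcp", "data": {"motion": [{"dx": 0.346,"dy": 0.774,"aperture": 1},{"dx": 0.346,"dy": 0.774,"aperture": 1},{"dx": 0.346,"dy": 0.774,"aperture": 1},{"dx": 0.346,"dy": 0.774,"aperture": 1},{"dx": 0.346,"dy": 0.774,"aperture": 1},{"dx": 0.346,"dy": 0.774,"aperture": 1},{"dx": 0.346,"dy": 0.774,"aperture": 1},{"twist": 0.0853,"aperture": 1},{"twist": 0.0853,"aperture": 1},{"twist": 0.0853,"aperture": 1},{"twist": 0.0853,"aperture": 1},{"twist": 0.0853,"aperture": 1},{"twist": 0.0853,"aperture": 1},{"twist": 0.0853,"aperture": 1},{"twist": 0.0853,"aperture": 1},{"aperture": 1},{"aperture": 1},{"aperture": 1}]}}

```text
t: 7.0
eef_pos: [0.4554, 0.1496, 0.2271]
tool_rot: [-0.0, 0.629, 0.777, -0.001]
contact_force: [1.0, -0.7, 0.3]
gripper_width: 0.997
grasp_force: 0.0
```

```bash
python3 - <<'E'
from h import *
o=bot.get_obs(); w=bot.read_camera('wrist'); np.save('w3.npy',o,allow_pickle=True)
cv2.imwrite('pics/w3.png',w); print(o['q'].round(2))
E
```

```text
[-0.72  0.16  0.31  2.03 -0.06  0.96 -0.18]
```

View pics/w3.png

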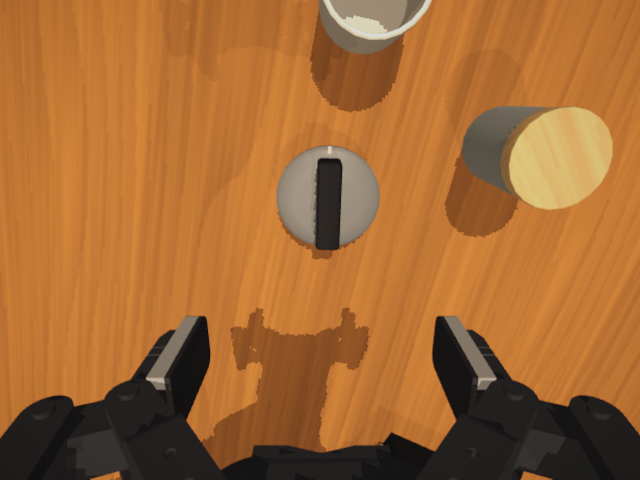

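```bash
python3 - <<'E'
from h import *
o=np.load('w3.npy',allow_pickle=True).item(); c=cam('wrist',o)
w=cv2.imread('pics/w3.png'); hsv=cv2.cvtColor(w,cv2.COLOR_BGR2HSV)
W=np.zeros((480,640),bool); W[130:265,260:400]=1
grey=((hsv[...,1]<75)|(hsv[...,2]<40))&W; b,l=blobs(grey,500)
i=max(b,key=lambda t:t[1][4]); cn=max(cv2.findContours((l==i[0]).astype(np.uint8),0,1)[0],key=len)
p=cast(c,cv2.convexHull(cn)[:,0],.035); print(i[1],'flange',cv2.minEnclosingCircle(p[:,:2].astype(np.float32)))
b,l=blobs((hsv[...,2]<25)&W,200); i=max(b,key=lambda t:t[1][4]); px=np.argwhere(l==i[0])[:,::-1]
p=cast(c,px,.061)[:,:2].astype(np.float32)*1000; r=cv2.minAreaRect(p); print(i[1],'bar',r)
m=p.mean(0); u,s,v=np.linalg.svd(p-m,full_matrices=False); print('pca',m,np.arctan2(v[0][1],v[0][0]))
T=c[3]; Rm=R.from_quat(np.roll(o['tool_rot'],-1)).as_matrix(); print('tool x',np.arctan2(Rm[1,0],Rm[0,0]))
top=cast(c,[(329.5,157.5),(327,249)],.061); print(top,top.mean(0),np.linalg.norm(top[0]-top[1]))
d=np.array([*top.mean(0)[:2],.0])-o['eef_pos']; print('tool delta',Rm.T@d)
E
```

```text
(np.int32(277), np.int32(146), np.int32(102), np.int32(103), np.int32(8118)) flange ((0.4598340094089508, 0.15303006768226624), 0.04588200896978378)Traceback (most recent call last):
  File "<stdin>", line 8, in <module>
ValueError: max() iterable argument is empty
```

```bash
python3 - <<'E'
from h import *
o=np.load('w3.npy',allow_pickle=True).item(); c=cam('wrist',o)
w=cv2.imread('pics/w3.png'); g=w.max(2)
W=np.zeros((480,640),bool); W[150:255,300:355]=1
b,l=blobs((g<60)&W,200); i=max(b,key=lambda t:t[1][4]); px=np.argwhere(l==i[0])[:,::-1]
p=cast(c,px,.061)[:,:2].astype(np.float32)*1000; print(i[1],'bar',cv2.minAreaRect(p))
m=p.mean(0); u,s,v=np.linalg.svd(p-m,full_matrices=False); print('pca',m,np.arctan2(v[0][1],v[0][0]))
Rm=R.from_quat(np.roll(o['tool_rot'],-1)).as_matrix(); print('tool x',np.arctan2(Rm[1,0],Rm[0,0]))
top=cast(c,[(329.5,157.5),(327,249)],.061); print(top.mean(0),np.linalg.norm(top[0]-top[1]))
d=np.array([.4598,.153,.037])-o['eef_pos']; print('tool delta',Rm.T@d)
E
```

```text
(np.int32(316), np.int32(159), np.int32(26), np.int32(91), np.int32(2153)) bar ((459.401123046875, 154.3142547607422), (19.34503173828125, 74.5799331665039), 10.766085624694824)
pca [459.1435  155.71706] -1.3826572
tool x 1.7804266160862363
[0.45940818 0.1548045  0.061     ] 0.07561581240515756
tool delta [0.00250771 0.00526382 0.19012745]
```

To row units: 0.04 m is 0.8, 0.0053 m is 0.106, 0.0216 rad / 1.5708 = 0.0138.

Call:
{"op": "nudge_tcp", "data": {"motion": [{"dx": 0.06,"dy": 0.106,"dz": 0.6,"twist": 0.0138,"aperture": 1},{"dz": 0.8,"aperture": 1},{"dz": 0.8,"aperture": 1},{"dz": 0.8,"aperture": 1},{"dz": 0.5,"aperture": 1},{"dz": 0.2,"aperture": 1},{"aperture": 1},{"aperture": 1}]}}

```text
t: 7.85
eef_pos: [0.4611, 0.154, 0.0437]
tool_rot: [0.0, 0.639, 0.77, 0.001]
contact_force: [-0.3, 0.4, 0.1]
gripper_width: 0.999
grasp_force: 0.0
```

To row units: 0.006 m is 0.12.

Call:
{"op": "nudge_tcp", "data": {"motion": [{"dz": 0.12,"aperture": 1},{"aperture": 0.6},{"aperture": 0.4},{"aperture": 0.25},{"aperture": 0.2},{"aperture": 0},{"aperture": 0},{"aperture": 0},{"aperture": 0},{"aperture": 0}], "grip_force": 60}}

```text
t: 8.85
eef_pos: [0.4606, 0.1539, 0.0371]
tool_rot: [0.0, 0.639, 0.77, 0.0]
contact_force: [-0.6, -0.2, 5.4]
gripper_width: 0.217
grasp_force: 59.3
```

To row units: -0.05 m is -1, -0.04 m is -0.8, 0.15 rad / 1.5708 = 0.0955.

Call:
{"op": "nudge_tcp", "data": {"motion": [{"dz": -0.2,"aperture": 0},{"dz": -0.6,"aperture": 0},{"dz": -0.8,"aperture": 0},{"dz": -0.8,"aperture": 0},{"dz": -1,"aperture": 0},{"dz": -1,"aperture": 0},{"twist": 0.0955,"aperture": 0},{"twist": 0.0955,"aperture": 0},{"twist": 0.0955,"aperture": 0},{"twist": 0.0955,"aperture": 0},{"twist": 0.0955,"aperture": 0},{"twist": 0.0955,"aperture": 0},{"twist": 0.0955,"aperture": 0},{"twist": 0.0955,"aperture": 0},{"twist": 0.0942,"aperture": 0},{"aperture": 0}]}}

```text
t: 10.45
eef_pos: [0.4596, 0.1534, 0.2568]
tool_rot: [0.0, 0.979, 0.202, -0.0]
contact_force: [-0.5, -0.3, -2.1]
gripper_width: 0.216
grasp_force: 59.0
```

Call:
{"op": "nudge_tcp", "data": {"motion": [{"dx": -0.08,"dy": 0.8,"aperture": 0},{"dx": -0.08,"dy": 0.8,"aperture": 0},{"dx": -0.08,"dy": 0.8,"aperture": 0},{"dx": -0.08,"dy": 0.8,"aperture": 0},{"dx": -0.08,"dy": 0.8,"aperture": 0},{"dx": -0.08,"dy": 0.8,"aperture": 0},{"dx": -0.08,"dy": 0.8,"aperture": 0},{"dx": -0.08,"dy": 0.8,"aperture": 0},{"dx": -0.08,"dy": 0.8,"aperture": 0},{"dx": -0.08,"dy": 0.8,"aperture": 0},{"aperture": 0},{"aperture": 0},{"aperture": 0}]}}

```text
t: 11.75
eef_pos: [0.5821, -0.2278, 0.2564]
tool_rot: [-0.001, 0.979, 0.204, -0.0]
contact_force: [0.1, -0.1, -1.3]
gripper_width: 0.223
grasp_force: 59.3
```

```bash
python3 - <<'E'
from h import *
o=bot.get_obs(); w=bot.read_camera('wrist'); np.save('w4.npy',o,allow_pickle=True)
cv2.imwrite('pics/w4.png',w); print(o['eef_pos'],o['q'].round(2))
E
```

```text
[ 0.58209049 -0.22776414  0.25641039] [-0.2   0.43  0.65  1.69 -0.28  1.12 -0.63]
```

View pics/w4.png

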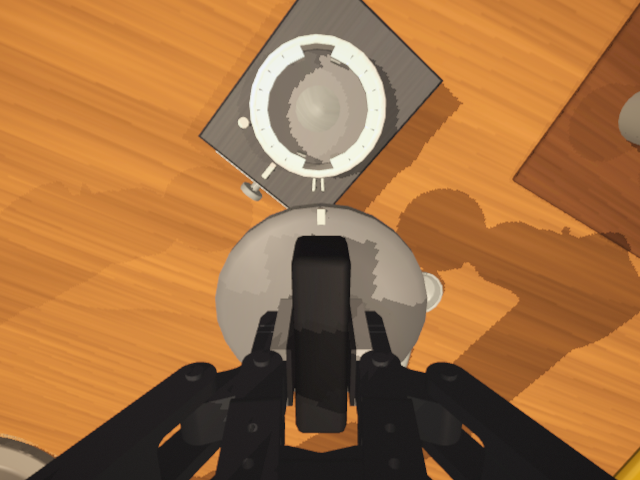

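```bash
python3 - <<'E'
from h import *
o=np.load('w4.npy',allow_pickle=True).item(); c=cam('wrist',o)
Rm=R.from_quat(np.roll(o['tool_rot'],-1)).as_matrix(); L=lambda p:((p-o['eef_pos'])@Rm)
w=cv2.imread('pics/w4.png'); hsv=cv2.cvtColor(w,cv2.COLOR_BGR2HSV)
m=((hsv[...,1]<50)&(hsv[...,2]>200)); W=np.zeros_like(m); W[20:190,235:400]=1; m&=W
m=cv2.morphologyEx(m.astype(np.uint8),cv2.MORPH_CLOSE,np.ones((3,3)))
b,l=blobs(m,30)
for i,s,ce in b: print(tuple(map(int,s)),ce.round(1))
ring=[i for i,s,ce in b if s[4]>700]
p=cast(c,np.argwhere(np.isin(l,ring))[:,::-1],.116); h=cv2.convexHull(p[:,:2].astype(np.float32))[:,0]
(x,y),r=cv2.minEnclosingCircle(h); print('collar',x,y,r)
# angle profile of gaps at mid-lip radius
th=np.radians(np.arange(0,360,1)); g=np.array([x,y,.116])
q=proj(c,g+.0405*np.c_[np.cos(th),np.sin(th),0*th]).round().astype(int); v=np.isin(l,ring)[q[:,1],q[:,0]]
print('gap deg',np.arange(360)[~v])
print('tool heading deg',np.degrees(np.arctan2(Rm[1,0],Rm[0,0])))
print('collar in tool',L(g))
for u in [(321.5,237),(292,350),(350,350),(320,209),(217,290),(428,290)]: print(u,L(cast(c,u,o['eef_pos'][2]+(.024 if u[1] in(237,350) else -.002))[0]).round(4))
E
```

```text
(238, 34, 147, 156, 6644) [315.2 105.9]
(302, 93, 19, 23, 210) [310.3 105.9]
collar 0.6452665328979492 -0.19224900007247925 0.05351151153445244
gap deg [  0   1   2   3   4   5   6   7   8   9  10  11  12  13  14  15  16  17
  18  19  20  21  22  23  24  25  26  27  28  29  30 121 122 123 124 125
 126 127 128 129 130 131 132 133 134 135 136 137 138 139 140 141 142 143
 144 145 146 147 148 149 150 151 152 153 154 155 156 157 158 159 160 161
 162 166 167 168 169 170 171 172 173 174 175 176 177 178 179 180 181 182
 183 184 185 186 187 188 189 190 191 192 193 194 195 196 197 203 204 317
 318 319 320 322 323 324 325 326 327 328 329 330 331 332 333 334 335 336
 337 338 339 340 341 342 343 344 345 346 347 348 349 350 351 352 353 354
 355 356 357 358 359]
tool heading deg 23.574307960057226
collar in tool [ 0.07214407 -0.00705554  0.14040324]
(321.5, 237) [ 0.0425  0.0005 -0.024 ]
(292, 350) [ 0.0005 -0.0098 -0.024 ]
(350, 350) [ 0.0005  0.0106 -0.024 ]
(320, 209) [0.0447 0.     0.002 ]
(217, 290) [ 0.0107 -0.0417  0.0021]
(428, 290) [0.0109 0.0437 0.0019]
```

```bash
python3 - <<'E'
from h import *
from scipy.optimize import least_squares
o=np.load('w4.npy',allow_pickle=True).item(); c=cam('wrist',o)
Rm=R.from_quat(np.roll(o['tool_rot'],-1)).as_matrix(); L=lambda p:((p-o['eef_pos'])@Rm)
w=cv2.imread('pics/w4.png'); hsv=cv2.cvtColor(w,cv2.COLOR_BGR2HSV)
m=((hsv[...,1]<50)&(hsv[...,2]>190)); W=np.zeros_like(m); W[20:185,250:400]=1; m&=W
b,l=blobs(m,30)
ring=[i for i,s,ce in b if s[4]>700]
p=cast(c,np.argwhere(np.isin(l,ring))[:,::-1],.116); h=cv2.convexHull(p[:,:2].astype(np.float32))[:,0]
(x,y),r=cv2.minEnclosingCircle(h); print('collar',x,y,r)
f=least_squares(lambda s:np.hypot(h[:,0]-s[0],h[:,1]-s[1])-.047,[x,y],loss='soft_l1',f_scale=.001).x; print('fit47',f)
th=np.radians(np.arange(0,360,2)); g=np.array([*f,.116])
q=proj(c,g+.040*np.c_[np.cos(th),np.sin(th),0*th]).round().astype(int); v=np.isin(l,ring)[q[:,1],q[:,0]]
print('gap deg',np.arange(0,360,2)[~v]); print('collar in tool',L(g))
W[:]=0; W[195:330,205:450]=1
k=((hsv[...,1]<70)&(w.max(2)>70)&W); b,l=blobs(k,500); k=np.isin(l,[i for i,s,_ in b])
pts=[]
for v in range(215,300,3):
    cs=np.where(k[v])[0]; pts+=[(cs[0],v),(cs[-1],v)] if v<265 else [(cs[0],v)]
P=np.array([L(a) for a in cast(c,pts,o['eef_pos'][2]-.002)])
s=least_squares(lambda s:np.hypot(P[:,0]-s[0],P[:,1]-s[1])-.046,[0,0],loss='soft_l1',f_scale=.001); print('lid centre in tool',s.x,np.abs(s.fun).max())
print('bar end top',L(cast(c,(321,263),o['eef_pos'][2]+.024)[0]),'bottom',L(cast(c,(321,236),o['eef_pos'][2]-.002)[0]))
E
```

```text
collar 0.6496331691741943 -0.19524146616458893 0.04896612465381622
fit47 [ 0.65156197 -0.19477835]
gap deg [ 10  12  14  16  18  20  22  24  26  28  30  32  34  36  38 190 192 194
 198 200 202 204 206 208 210 214 216 218 238]
collar in tool [ 0.07690251 -0.00221951  0.1403941 ]
lid centre in tool [-0.0013743   0.00125848] 0.0021421029264815164
bar end top [ 0.03357182  0.0003863  -0.02400944] bottom [0.03390034 0.00040234 0.00199048]
```

```bash
python3 - <<'E'
from h import *
from scipy.optimize import least_squares
o=np.load('w4.npy',allow_pickle=True).item(); c=cam('wrist',o)
Rm=R.from_quat(np.roll(o['tool_rot'],-1)).as_matrix(); L=lambda p:((p-o['eef_pos'])@Rm)
w=cv2.imread('pics/w4.png'); hsv=cv2.cvtColor(w,cv2.COLOR_BGR2HSV)
m=((hsv[...,1]<50)&(hsv[...,2]>190)); m[190:]=0
m=cv2.morphologyEx(m.astype(np.uint8),cv2.MORPH_OPEN,np.ones((7,7)))
b,l=blobs(m,300); m=np.isin(l,[i for i,s,ce in b if 240<s[0] and s[0]+s[2]<400]); print([tuple(map(int,s)) for i,s,_ in b])
p=cast(c,np.argwhere(m)[:,::-1],.116)[:,:2]
g=np.array([.6525,-.195])
for k in range(4):
    a=np.degrees(np.arctan2(*(p-g).T[::-1])).round()//3; d=np.hypot(*(p-g).T)
    e=np.array([p[a==t][d[a==t].argmax()] for t in np.unique(a)]); n=np.array([p[a==t][d[a==t].argmin()] for t in np.unique(a)])
    s=least_squares(lambda s:np.hypot(e[:,0]-s[0],e[:,1]-s[1])-s[2],[*g,.047],loss='soft_l1',f_scale=.0005).x
    g=s[:2]
si=least_squares(lambda s:np.hypot(n[:,0]-s[0],n[:,1]-s[1])-s[2],[*g,.034],loss='soft_l1',f_scale=.0005).x
print('outer',s,'inner',si,'tool',L(np.array([*g,.116])))
print('px centre',cast(c,(317.5,106.5),.116))
E
```

```text
[(250, 34, 136, 144, 6447), (296, 89, 27, 37, 771)]
outer [ 0.65215955 -0.19455562  0.04612812] inner [ 0.65334189 -0.21274667  0.01885304] tool [ 0.0775393  -0.00218465  0.14039388]
px centre [[ 0.65399579 -0.19401841  0.116     ]]
```

Units first: shifts go in shares of 50 mm and turns go in shares of 90 degrees. So 0.03 m is 0.6, -0.0025 m is -0.05.

Call:
{"op": "nudge_tcp", "data": {"motion": [{"dx": 0.4,"dy": -0.05,"aperture": 0},{"dx": 0.4,"aperture": 0},{"dx": 0.4,"aperture": 0},{"dx": 0.38,"aperture": 0},{"dz": 0.6,"aperture": 0},{"dz": 0.6,"aperture": 0},{"dz": 0.4,"aperture": 0},{"dz": 0.2,"aperture": 0},{"aperture": 0},{"aperture": 0},{"aperture": 0}]}}

```text
t: 12.9
eef_pos: [0.6547, -0.1958, 0.1684]
tool_rot: [0.0, 0.979, 0.203, 0.001]
contact_force: [-0.1, 0.2, -1.8]
gripper_width: 0.216
grasp_force: 59.4
```

```bash
python3 - <<'E'
from h import *
o=bot.get_obs(); print(o['eef_pos'],o['contact_force'],o['torque'])
cv2.imwrite('pics/s5.png',bot.read_camera('scene')[170:300,170:330].repeat(5,0).repeat(5,1)[:600,:800]);
E
```

```text
[ 0.65467893 -0.19580753  0.16842416] [-0.07320116  0.24862354 -1.76392278] [-0.06860373  0.0193733   0.03531687]
```

View pics/s5.png

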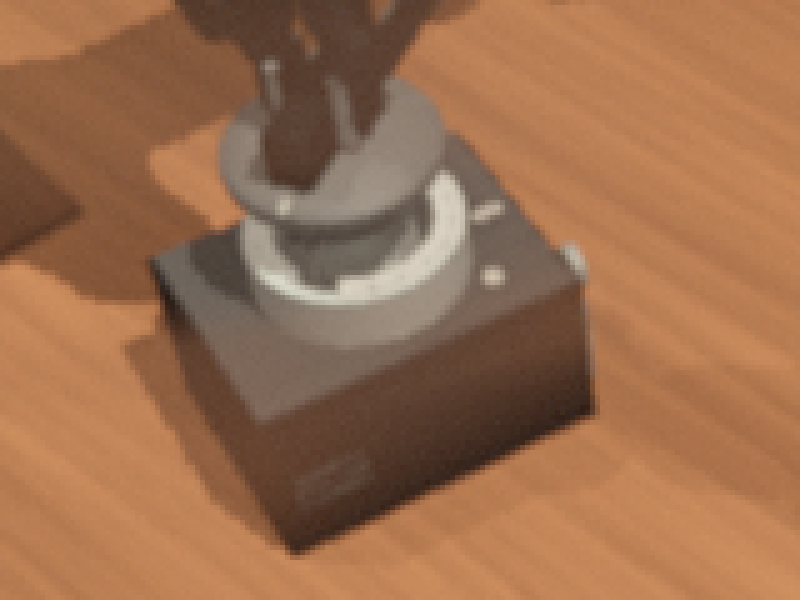

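To row units: 0.007 m is 0.14, -0.0012 m is -0.024.

Call:
{"op": "nudge_tcp", "data": {"motion": [{"dy": -0.024,"dz": 0.14,"aperture": 0},{"dz": 0.1,"aperture": 0},{"dz": 0.08,"aperture": 0},{"dz": 0.06,"aperture": 0},{"aperture": 0},{"aperture": 0}]}}

```text
t: 13.55
eef_pos: [0.6534, -0.1946, 0.1477]
tool_rot: [0.0, 0.979, 0.203, -0.0]
contact_force: [-0.4, -0.5, -0.9]
gripper_width: 0.218
grasp_force: 59.4
```

To row units: 0.003 m is 0.06.

Call:
{"op": "nudge_tcp", "data": {"motion": [{"dz": 0.06,"aperture": 0},{"dz": 0.06,"aperture": 0},{"aperture": 0}]}}

```text
t: 13.85
eef_pos: [0.653, -0.1944, 0.1412]
tool_rot: [-0.0, 0.979, 0.203, -0.0]
contact_force: [0.1, 0.4, -1.9]
gripper_width: 0.22
grasp_force: 59.4
```

To row units: 0.003 m is 0.06, 0.001 m is 0.02.

Call:
{"op": "nudge_tcp", "data": {"motion": [{"dz": 0.06,"aperture": 0},{"dz": 0.06,"aperture": 0},{"dz": 0.06,"aperture": 0},{"dz": 0.02,"aperture": 0},{"aperture": 0},{"aperture": 0}]}}

```text
t: 14.45
eef_pos: [0.6533, -0.1946, 0.1318]
tool_rot: [-0.0, 0.979, 0.203, -0.0]
contact_force: [0.1, 0.2, -1.8]
gripper_width: 0.22
grasp_force: 59.3
```

To row units: 0.001 m is 0.02.

Call:
{"op": "nudge_tcp", "data": {"motion": [{"dz": 0.02,"aperture": 0},{"dz": 0.02,"aperture": 0},{"dz": 0.02,"aperture": 0},{"aperture": 0},{"aperture": 0}]}}

```text
t: 14.95
eef_pos: [0.6535, -0.1946, 0.1312]
tool_rot: [-0.0, 0.979, 0.203, 0.001]
contact_force: [-6.4, 2.6, 14.0]
gripper_width: 0.22
grasp_force: 61.4
```

To row units: -0.001 m is -0.02, 0.1 rad / 1.5708 = 0.0637.

Call:
{"op": "nudge_tcp", "data": {"motion": [{"dz": -0.02,"twist": 0.0318,"aperture": 0},{"twist": 0.0637,"aperture": 0},{"twist": 0.0637,"aperture": 0},{"twist": 0.0637,"aperture": 0},{"aperture": 0}]}}

```text
t: 15.45
eef_pos: [0.6542, -0.1943, 0.1312]
tool_rot: [-0.0, 1.0, 0.028, 0.001]
contact_force: [-0.8, 1.9, 6.8]
gripper_width: 0.219
grasp_force: 60.4
```

Call:
{"op": "nudge_tcp", "data": {"motion": [{"twist": 0.0637,"aperture": 0},{"twist": 0.0637,"aperture": 0},{"twist": 0.0637,"aperture": 0},{"twist": 0.0318,"aperture": 0},{"aperture": 0},{"aperture": 0},{"aperture": 0}]}}

```text
t: 16.15
eef_pos: [0.6543, -0.1946, 0.1312]
tool_rot: [-0.0, 0.989, -0.145, 0.001]
contact_force: [-1.4, 0.2, 5.8]
gripper_width: 0.221
grasp_force: 60.3
```

```bash
python3 - <<'E'
from h import *
o=bot.get_obs(); Rm=R.from_quat(np.roll(o['tool_rot'],-1)).as_matrix(); print('heading',np.arctan2(Rm[1,0],Rm[0,0]),o['torque'],o['eef_pos'])
w=bot.read_camera('wrist'); cv2.imwrite('pics/w6.png',w)
E
```

```text
heading -0.2918895218859943 [ 0.33729721  0.21529304 -0.17669848] [ 0.65426613 -0.19456649  0.1312329 ]
```

View pics/w6.png

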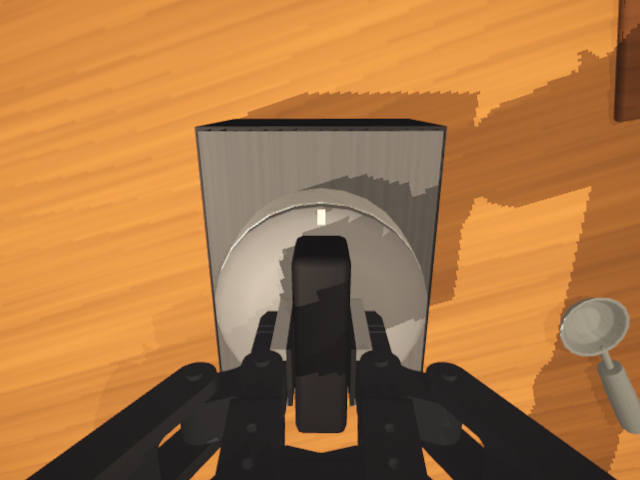

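```bash
python3 -c "
from station import bot
print(bot.hand_in())"
```

```text
the job is handed in; nothing more can be done
None
```

I pushed the drawer home, seated the lid in the collar and twisted it to the pulse mark (within about 0.01 rad by the cameras). I handed in at about 16 s, still gripping the lid at 60 N; the hand-in printed no verdict.

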